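# Sort two sealed canisters by heft and press them home

### The arm

A 6-joint arm with a two-finger parallel gripper is mounted at the origin on a cart in front of the work surface, level with it; the furniture and walls round the work are solid. World frame = base frame: x ahead of the robot, y to its left, z up, the work surface at z = 0. Lengths are in m, angles in degrees, forces in N, time in s.
With the tool pointing down it reaches from about 0.35 to 0.875 m from the base axis. Payload 4.2 kg.
Tool frame: the origin (TCP) lies midway between the tips of the shut fingers; the grasp point (between the pads) lies 19 mm behind it; z points along the fingers, y is the line along which they close (so a half turn about z gives the same grasp; the last joint's range is limited). The gripper opens to 87 mm and grips with 3 to 60 N. Pads are 19 mm wide; open, the fingers measure 117 mm over their backs; the gripper's body (75 mm by 190 mm) begins 51 mm behind the grasp point.
Start: joints at [-57.204, 22.042, 0.453, 0, -68.411, -14.817], TCP at [0.193, -0.594, 0.196] pointing down, gripper open.
Joint ranges: [-179.83, 179.83], [-69.29, 118.12], [-61.27, 80.66], [-181.25, 117.63], [-171.15, -9.14], [-177.46, 177.46]. Speed limits (degrees/s): [159.86, 159.86, 180, 180, 180, 180].

### API

Orientations are given as [roll, pitch, yaw] about the fixed x, y, z axes, in that order (R = Rz(yaw) Ry(pitch) Rx(roll)).
In Python, from workcell import env gives the robot as it stands. The module is installed in compiled form; this text tells all that it offers. Calls block until the motion is done:
- env.goto(position, orientation): joint-space move of the TCP to a pose.
- env.move_straight(position, rotation=None, rate=0.15, force_limit=None): straight line of the TCP; rotation=None keeps the orientation; rate is the mean speed in m/s. With force_limit (N) it stops when the force on the tool has changed by that much, and returns True; else False.
- env.set_joints(angles): joint-space move.
- env.gripper_to(opening, grasp_force=None): opening from 0.0 (shut) to 1.0 (fully open); grasp_force is the grip in N (None keeps the last); returns when the fingers have stopped.
- env.dwell(seconds).
- env.inverse_kinematics(position, orientation): joint angles nearest the present ones, or None.
- env.read_state(): the state.
- env.grab_frame(name): name is "scene" or "top" or "wrist"; returns a dict with "image" (384x512x3 uint8, blue, green, red), "fx", "fy", "cx", "cy" (pixels), "position" and "orientation" of the camera in the world. Camera axes: x right, y up, looking along -z (the intrinsics and any distortion apply to the point x, -y, -z); pixel columns grow to the right and rows downward; lengths in m; the calibration is good to about 2 mm. A picture is of the moment at which its call begins. There is no depth.
A pose or a line that the arm cannot do raises env.Unreachable and nothing moves.
- env.close_job(): hands the job in; it is judged then, once.
Trained networks look in a picture, given as the dict that the camera call returned (one of the last four; its "shot" number tells which), for a name from the list of things; names that differ only in an ending like _2 or _b are one class to them, and where a whole thing is asked for, a point or a joint stands for the part that bears it (a point fixed in the world has none). Each returns a list of dicts, best first, with "score" (0 to 1); they miss things now and then, are a little off and sometimes report something else, mostly with a low value. They report only what shows in the picture. A call takes as long as a camera call.
- env.search_frame(picture, thing): "xyz" ([x, y, z] in m, in world coordinates, good to about 4 mm: the middle of the surface that is visible of it).
- env.trace(picture, thing): "mask" (384x512 bool, what is visible of it).
The state is a dict: "clock": time; "joint_positions": joint angles; "qvel": joint speeds; "joint_torque": joint torques, N m; "position": TCP position; "tool_rot": TCP orientation; "force": force on the tool from outside, world axes, zero at the start; "wrist_torque": the same for the moment, N m; "opening": opening from 0.0 (shut) to 1.0 (fully open); "finger_force": force on a finger pad.
Only numpy, scipy, OpenCV 4.12 (cv2) and the standard library are available. Lean on these libraries where they do the work, as an engineer would, in place of code of your own. Each camera call takes 0.05 s, during which the arm holds its last target. There are 200 camera calls.

### The job

Lift each of the two look-alike canisters to judge by its weight whether it is full, half full or empty, and set it upright into the nest of its kind: red for full, yellow for half full, blue for empty. Press each one down against the nest's stiff floor until it is fully home on the stop, never with more than 25 N, then let go of it; one nest stays empty. Keep the canisters upright and leave the other things on the bench where they are.

Things in the scene. Friction and masses are not known exactly. Their poses are not given: they have to be found in the camera images.
- canister_a: One of two look-alike sealed canisters, bare aluminium with black cap: upright cylinder, 50 mm diameter (cap 52), 78 mm high. Origin: centre of its underside, z up its axis. Unmarked, it is empty (0.12 kg, 1.2 N), half full (0.41 kg, 4.0 N) or full (0.77 kg, 7.6 N), each within 5 percent; the two are never of one kind. The contents are a rigid core with 3 to 5 mm of play.
- canister_b: One of two look-alike sealed canisters, bare aluminium with black cap: upright cylinder, 50 mm diameter (cap 52), 78 mm high. Origin: centre of its underside, z up its axis. Unmarked, it is empty (0.12 kg, 1.2 N), half full (0.41 kg, 4.0 N) or full (0.77 kg, 7.6 N), each within 5 percent; the two are never of one kind. The contents are a rigid core with 3 to 5 mm of play.
- nest_red: Red nest for the FULL canister, fixed: foot disc 92 mm diameter, 6 mm thick; open tube, 66 mm outer, 54 mm inner diameter, rim 36 mm above the origin (centre of its underside, z up). Its black sliding floor tops out 22 mm above the origin (may start up to 3 mm lower), 12 mm when home on a hard stop; about 10 N total load slides it and it stays put. The nests swap places.
- nest_yellow: Yellow nest for the HALF-FULL canister, fixed: foot disc 92 mm diameter, 6 mm thick; open tube, 66 mm outer, 54 mm inner diameter, rim 36 mm above the origin (centre of its underside, z up). Its black sliding floor tops out 22 mm above the origin (may start up to 3 mm lower), 12 mm when home on a hard stop; about 10 N total load slides it and it stays put. The nests swap places.
- nest_blue: Blue nest for the EMPTY canister, fixed: foot disc 92 mm diameter, 6 mm thick; open tube, 66 mm outer, 54 mm inner diameter, rim 36 mm above the origin (centre of its underside, z up). Its black sliding floor tops out 22 mm above the origin (may start up to 3 mm lower), 12 mm when home on a hard stop; about 10 N total load slides it and it stays put. The nests swap places.
- screw_box: Bystander: open carton of screws, 69 x 100 x 42 mm, loose on the bench; origin at the centre of its underside.
- offcut_2: Bystander: sawn timber offcut, 45 x 160 x 45 mm, loose on the bench; origin at the centre of its underside.
- tape_measure: Bystander: yellow tape measure, 38 x 80 x 64 mm, loose on the bench; origin at the centre of its underside.
- push_block: Bystander: wooden push block with a dark grip, 66 x 180 x 98 mm, loose on the bench; origin at the centre of its underside.
- spanner: Bystander: steel combination spanner, 28 x 195 x 10 mm, loose on the bench; origin at the centre of its underside.
- marker: Bystander: white marker pen, 17 x 135 x 16 mm, loose on the bench; origin at the centre of its underside.

How it is judged:
By the outcome, as a careful person would: the job done as asked, in the order asked, and still so for the second after the job is handed in, with the robot touching nothing.
It also fails if it takes over 69 s, if anything falls off the work surface, if the arm or the gripper's body presses on something with over 40 N, if the wrist force passes 120 N, or if a joint passes its speed limit or range.

## Working session

There is one attempt and no reset: what is moved stays moved. The work goes in short steps, each a Python script; the robot and the scene stay as the last script left them, time stands still between calls to the robot, and variables do not carry over. Pictures are saved under pics/ and viewed, at most 10 in all, crops included, and the job is handed in when it is done.

```bash
mkdir -p pics; python3 - <<'E'
from workcell import env
import cv2,numpy as np
s=env.read_state();print({k:np.round(v,3) for k,v in s.items()})
for n in("top","scene"):
    p=env.grab_frame(n);cv2.imwrite(f"pics/{n}1.png",p["image"])
    print(n,{k:v for k,v in p.items() if k!="image"})
    for t in("canister_a","nest_red","nest_yellow","nest_blue","screw_box","offcut_2","tape_measure","push_block","spanner","marker"):
        print(t,[(np.round(d["xyz"],3).tolist(),round(d["score"],2)) for d in env.search_frame(p,t)][:3])
E
```

```text
{'clock': np.float64(0.0), 'joint_positions': array([-5.7203e+01,  2.2092e+01,  3.7900e-01, -2.9000e-02, -6.8413e+01,
       -1.4818e+01]), 'qvel': array([ 0.071, -0.059,  0.086,  0.081, -0.086,  0.099]), 'joint_torque': array([-0.0000e+00, -3.9066e+01,  1.8741e+01,  4.2200e+00,  1.1000e-02,
       -0.0000e+00]), 'position': array([ 0.193, -0.594,  0.195]), 'tool_rot': array([ 1.79872e+02, -6.00000e-03, -1.62031e+02]), 'force': array([0.156, 0.312, 0.52 ]), 'wrist_torque': array([ 0.041,  0.008, -0.061]), 'finger_force': np.float64(0.0), 'opening': np.float64(1.002)}
top {'fx': 464.85153846525964, 'fy': 464.85153846525964, 'cx': 259.2770078385638, 'cy': 193.44808525831903, 'position': array([ 0.20453527, -0.06963449,  1.61023663]), 'orientation': array([ 12.73963195,   0.12770849, -88.73882184]), 'shot': 1}
canister_a [([0.438, -0.148, 0.08], 0.72), ([0.476, -0.248, 0.081], 0.6), ([0.459, 0.33, 0.02], 0.53)]
nest_red [([0.46, 0.328, 0.021], 0.63)]
nest_yellow [([0.483, 0.05, 0.024], 0.63)]
nest_blue [([0.471, 0.162, 0.02], 0.7)]
screw_box [([0.587, -0.361, 0.01], 0.57)]
offcut_2 [([0
[... 228 characters left out ...]
0.656, 0.378, 0.016], 0.55)]
scene {'fx': 453.0552950856227, 'fy': 453.0552950856227, 'cx': 244.5614086641102, 'cy': 192.29311068532607, 'position': array([-0.21368544,  0.51367969,  0.97971883]), 'orientation': array([  45.56496995,    0.13241585, -127.49221406]), 'shot': 2}
canister_a [([0.425, -0.134, 0.058], 0.65), ([0.471, -0.242, 0.058], 0.56)]
nest_red [([0.452, 0.341, 0.022], 0.89)]
nest_yellow [([0.484, 0.057, 0.023], 0.68), ([0.592, -0.37, 0.02], 0.43)]
nest_blue [([0.466, 0.17, 0.023], 0.57)]
screw_box [([0.591, -0.369, 0.02], 0.95)]
offcut_2 [([0.63, 0.285, 0.042], 0.64)]
tape_measure []
push_block []
spanner [([0.626, -0.087, 0.007], 0.82)]
marker [([0.655, 0.381, 0.012], 0.57)]
```

View pics/top1.png

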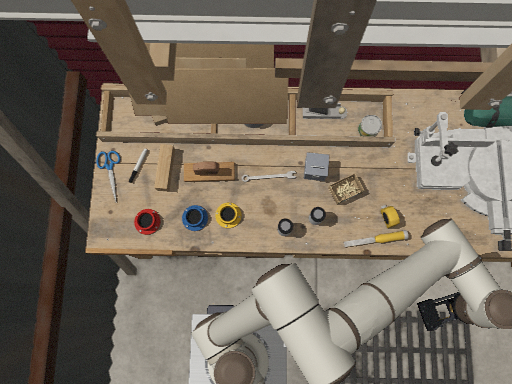

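View pics/scene1.png

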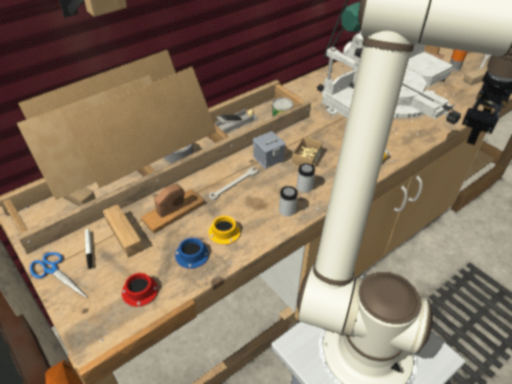

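Both pictures agree with the networks. In the top view the canisters are at (285,227) and (318,214), and the nests are red (147,221), blue (195,217) and yellow (229,215). Next I'll take close wrist views of all five.

```bash
cat > h.py <<'E'
from workcell import env
import cv2,numpy as np
from scipy.spatial.transform import Rotation as R
DOWN=[180,0,180]
def pix2plane(p,uv,z):
    uv=np.atleast_2d(uv).astype(float)
    d=np.c_[(uv[:,0]-p["cx"])/p["fx"],-(uv[:,1]-p["cy"])/p["fy"],-np.ones(len(uv))]
    d=d@R.from_euler("xyz",p["orientation"],degrees=True).as_matrix().T
    o=np.array(p["position"]);return (o+d*((z-o[2])/d[:,2])[:,None])[:,:2]
def proj(p,xyz):
    c=(np.array(xyz)-p["position"])@R.from_euler("xyz",p["orientation"],degrees=True).as_matrix()
    return np.array([p["cx"]+p["fx"]*c[0]/-c[2],p["cy"]-p["fy"]*c[1]/-c[2]])
def circ(q):  # lsq circle with trimming
    for _ in range(5):
        s=np.linalg.lstsq(np.c_[2*q,np.ones(len(q))],(q**2).sum(1),rcond=None)[0]
        r=np.sqrt(s[2]+s[0]**2+s[1]**2);e=abs(np.hypot(*(q-s[:2]).T)-r)
        if e.max()<.001:break
        q=q[e<=max(.001,np.percentile(e,90))]
    return s[:2],r,len(q)
def contour(m):
    c=max(cv2.findContours(m.astype(np.uint8),cv2.RETR_EXTERNAL,cv2.CHAIN_APPROX_NONE)[0],key=cv2.contourArea)
    return c[:,0,:]
def force(n=10,dt=.03):
    f=[]
    for _ in range(n): env.dwell(dt);f.append(env.read_state()["force"])
    return np.mean(f,0)
E
python3 - <<'E'
from h import *
tiles=[]
for i,(x,y) in enumerate([(.456,-.2),(.475,.11)]):
    env.goto([x,y,.28],DOWN)
    p=env.grab_frame("wrist");tiles.append(p["image"]);np.save(f"pics/w{i}.npy",p,allow_pickle=True)
    print(np.round(env.read_state()["position"],4),p["position"],p["orientation"],p["fx"],env.read_state()["clock"],env.read_state()["joint_positions"].round())
    for t in("canister_a","nest_red","nest_yellow","nest_blue"):
        print(t,[(np.round(d["xyz"],3).tolist(),round(d["score"],2)) for d in env.search_frame(p,t)][:3])
cv2.imwrite("pics/w.png",cv2.resize(np.hstack(tiles),(800,300)))
E
```

```text
[ 0.4558 -0.2006  0.2797] [ 0.38455954 -0.20104666  0.46754122] [-1.49399188e+01 -3.24098444e-02  8.98996951e+01] 291.9615442518871 2.9083 [ -5.   7.  -8.   0. -75. -85.]
canister_a [([0.436, -0.152, 0.083], 0.96), ([0.479, -0.254, 0.078], 0.64)]
nest_red [([0.437, -0.153, 0.08], 0.25)]
nest_yellow [([0.481, 0.046, 0.02], 0.85)]
nest_blue [([0.471, 0.157, 0.023], 0.59)]
[0.4752 0.1091 0.28  ] [0.40374285 0.10881764 0.46772411] [-1.49612446e+01 -1.98912139e-02  8.99023166e+01] 291.9615442518871 4.3417 [  32.    5.  -10.    0.  -75. -122.]
canister_a [([0.44, -0.138, 0.081], 0.85), ([0.482, -0.229, 0.047], 0.65)]
nest_red [([0.455, 0.327, 0.022], 0.68)]
nest_yellow [([0.482, 0.057, 0.019], 0.59)]
nest_blue [([0.47, 0.165, 0.023], 0.68)]
```

View pics/w.png

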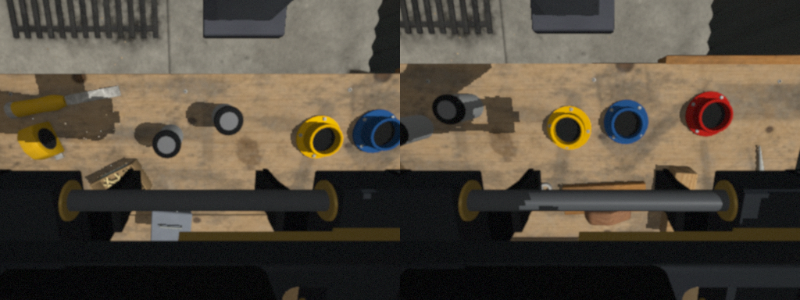

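The wrist view (the picture joins both frames at 400 px each) shows the canisters near (166,142) and (228,120), then yellow (568,128), blue (626,121) and red (709,114). I'll fit models to the masks to refine the positions.

```bash
cat >> h.py <<'E'
def hull(p,xy,r,z0,z1,S=8):
    a=np.linspace(0,2*np.pi,60)
    q=np.array([proj(p,[xy[0]+r*np.cos(t),xy[1]+r*np.sin(t),z]) for t in a for z in(z0,z1)])
    m=np.zeros((384*2,512*2),np.uint8)
    cv2.fillConvexPoly(m,cv2.convexHull(np.round((q*2+.5)*16).astype(np.int32)),1,shift=4);return m
def model(p,xy,kind):
    if kind=="c": return hull(p,xy,.026,.065,.078)|hull(p,xy,.025,0,.07)
    return hull(p,xy,.046,0,.006)|hull(p,xy,.033,0,.036)
def fit(p,mask,xy,kind):
    from scipy.optimize import minimize
    M=cv2.resize(mask.astype(np.uint8),None,fx=2,fy=2,interpolation=cv2.INTER_NEAREST)
    f=lambda v:1-(lambda m:(m&M).sum()/(m|M).sum())(model(p,v,kind))
    r=minimize(f,xy,method="Nelder-Mead",options=dict(initial_simplex=np.array(xy)+[[0,0],[.006,0],[0,.006]],xatol=1e-4,fatol=1e-4))
    return r.x,1-r.fun
E
cat > m.py <<'E'
from h import *
for i in(0,1):
    p=np.load(f"pics/w{i}.npy",allow_pickle=True).item()
    for t,g in(("canister_a",[(.438,-.148),(.478,-.25)]),("nest_red",[(.458,.329)]),("nest_yellow",[(.482,.052)]),("nest_blue",[(.47,.162)])):
        for d in env.trace(p,t):
            if d["score"]<.3: continue
            c=d["mask"]; yx=np.argwhere(c).mean(0)
            q=pix2plane(p,[yx[::-1]],.06 if t[0]=="c" else .02)[0]
            x0=min(g,key=lambda a:np.hypot(*(q-a)))
            if np.hypot(*(q-x0))>.05: continue
            x,io=fit(p,c,x0,t[0]);print(i,t,round(d["score"],2),x.round(4),round(io,3),c.sum())
E
python3 m.py
```

```text
0 canister_a 0.68 [ 0.482  -0.2565] 0.927 1297
0 canister_a 0.56 [ 0.4401 -0.1491] 0.898 1228
0 nest_yellow 0.8 [0.4874 0.0493] 0.935 2580
0 nest_blue 0.79 [0.4741 0.1676] 0.965 2770
1 canister_a 0.94 [ 0.4405 -0.1458] 0.913 2018
1 canister_a 0.63 [ 0.4822 -0.2577] 0.948 1284
1 nest_red 0.69 [0.4574 0.3326] 0.939 2727
1 nest_yellow 0.93 [0.4847 0.0505] 0.962 2531
1 nest_blue 0.62 [0.473  0.1659] 0.973 2613
```

```bash
cat > m2.py <<'E'
from h import *
T=[("nest_red",(.457,.332)),("nest_blue",(.4735,.1665)),("nest_yellow",(.485,.050)),("canister_a",(.440,-.148)),("canister_a",(.482,-.257))]
tiles=[]
for i,(t,g) in enumerate(T):
    env.goto([g[0]+.072,g[1],.17],DOWN); env.dwell(.15)
    p=env.grab_frame("wrist"); im=p["image"].copy()
    h=cv2.cvtColor(im,cv2.COLOR_BGR2HSV)
    for d in env.trace(p,t)[:3]:
        yx=np.argwhere(d["mask"]).mean(0);q=pix2plane(p,[yx[::-1]],.05 if t[0]=="c" else .02)[0]
        if d["score"]<.3 or np.hypot(*(q-g))>.04: continue
        x,io=fit(p,d["mask"],g,t[0]);print(t,"net",x.round(4),round(io,3),np.round(d["score"],2))
        cv2.drawContours(im,[contour(d["mask"])],-1,(0,255,0),1)
        if t[0]=="n":   # colour mask, filled outline
            H,S,V=cv2.split(h);hr={"nest_red":(H<8)|(H>172),"nest_blue":(H>98)&(H<125),"nest_yellow":(H>20)&(H<35)}[t]
            m=(hr&(S>150)&(V>60)).astype(np.uint8)*cv2.dilate(d["mask"].astype(np.uint8),np.ones((9,9)))
            f=np.zeros_like(m);cv2.fillPoly(f,[cv2.convexHull(contour(m))],1)
            x,io=fit(p,f>0,g,"n");print(t,"col",x.round(4),round(io,3))
            cv2.drawContours(im,[contour(f)],-1,(255,0,255),1)
        break
    m=model(p,x,t[0])[::2,::2];cv2.drawContours(im,[contour(m)],-1,(255,255,0),1)
    c=proj(p,[*x,.03]).astype(int);c=np.clip(c,[80,80],[431,303]);tiles.append(cv2.resize(im[c[1]-80:c[1]+80,c[0]-80:c[0]+80],(260,260)))
tiles.append(tiles[0]*0)
cv2.imwrite("pics/m2.png",np.vstack([np.hstack(tiles[:3]),np.hstack(tiles[3:])]));print(env.read_state()["clock"])
E
python3 m2.py
```

```text
nest_red net [0.4568 0.333 ] 0.973 0.64
nest_red col [0.4579 0.3324] 0.966
nest_blue net [0.4738 0.1668] 0.965 0.94
nest_blue col [0.475  0.1653] 0.926
nest_yellow net [0.4857 0.0498] 0.975 0.79
nest_yellow col [0.4864 0.0491] 0.97
canister_a net [ 0.4414 -0.1474] 0.946 0.62
canister_a net [ 0.4827 -0.2563] 0.939 0.84
9.8
```

View pics/m2.png

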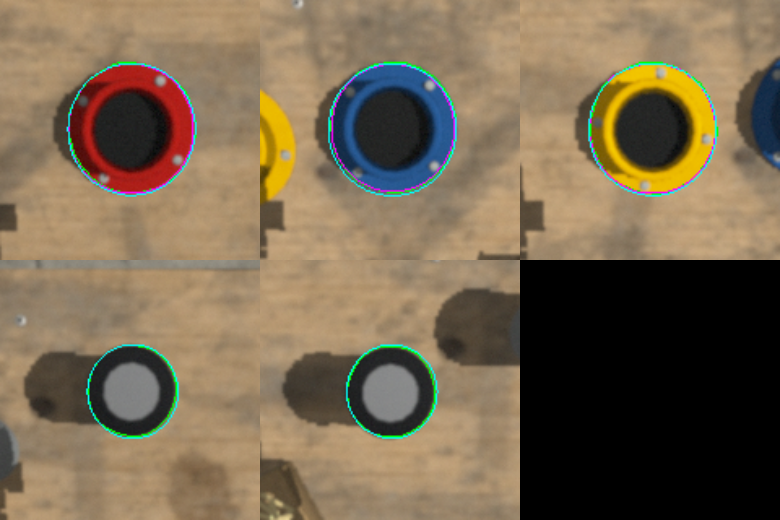

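The outlines fit within about 1 mm. The view offset between canister and nest cancels, so I'll grasp the canister at (0.4827, -0.2563) and weigh it.

```bash
cat > pick.py <<'E'
from h import *
import sys
x,y=map(float,sys.argv[1:3])
env.goto([x,y,.13],DOWN); env.dwell(.2); f0=force()
print("air",f0.round(2),"stop",env.move_straight([x,y,.034],rate=.12,force_limit=8))
env.gripper_to(0.45,45); s=env.read_state();print("op",s["opening"],s["finger_force"],s["position"].round(4))
env.move_straight([x,y,.13],rate=.1); env.dwell(.4); f1=force(15)
s=env.read_state();print("weight",(f0-f1).round(2),s["opening"],s["finger_force"],s["clock"])
E
python3 pick.py .4827 -.2563
```

```text
air [0.05 0.02 0.11] stop False
op 0.5707914713241616 45.000113372225314 [ 0.4827 -0.2565  0.0341]
weight [0.29 0.05 7.42] 0.5768184047663428 44.997697512153536 14.4417
```

7.4 N means it is full, so it goes to red.

```bash
cat > place.py <<'E'
from h import *
import sys
x,y=map(float,sys.argv[1:3])
env.goto([x,y,.16],DOWN); env.move_straight([x,y,.085],rate=.12); env.dwell(.2); f0=force(5)
hit=env.move_straight([x,y,.060],rate=.04,force_limit=4)
s=env.read_state();print("hit",hit,s["position"].round(4),(s["force"]-f0).round(2),s["wrist_torque"].round(3),s["clock"])
E
python3 place.py .457 .333
```

```text
hit False [0.4572 0.3332 0.0601] [-0.25  0.18  0.66] [ 0.025 -0.031  0.009] 18.475
```

```bash
cat > press.py <<'E'
from h import *
import sys
x,y=map(float,sys.argv[1:3]); f0=force(5)
hit=env.move_straight([x,y,.040],rate=.008,force_limit=16)
s=env.read_state();print("hit",hit,s["position"].round(4),(s["force"]-f0).round(2),s["opening"],s["clock"])
env.dwell(.2);print((force(5)-f0).round(2),env.read_state()["position"].round(4))
E
python3 press.py .457 .333
```

```text
hit True [0.4571 0.333  0.046 ] [-0.66  0.51 10.24] 0.5745186111926389 20.3
[-0.37  2.25 11.64] [0.457  0.3329 0.046 ]
```

The canister stopped at TCP z 0.046, which is exactly the predicted home height. I'll let go and pick the other one.

```bash
python3 - <<'E'
from h import *
env.gripper_to(1.0); env.move_straight([.457,.333,.16],rate=.15)
E
python3 pick.py .4414 -.1474
```

```text
air [-0.15  0.09  0.02] stop False
op 0.5727601621235109 45.00029866183468 [ 0.4414 -0.1475  0.0341]
weight [ 0.03 -0.17  4.01] 0.5731884830995619 44.998922965332895 28.4583
```

4.0 N means it is half full, so it goes to yellow.

```bash
python3 place.py .4857 .0500
```

```text
hit False [0.4859 0.0501 0.0601] [-0.67 -0.29 -0.52] [ 0.017 -0.017 -0.018] 31.2083
```

```bash
python3 press.py .4857 .0500
```

```text
hit True [0.4859 0.05   0.046 ] [-2.79  0.36  8.07] 0.5740405145558867 33.125
[-2.01  0.66  9.58] [0.486 0.05  0.046]
```

Home height again. I'll let go, then check both cap heights with a light touch of the shut fingers (expected 0.090) and take pictures.

```bash
python3 - <<'E'
from h import *
env.gripper_to(1.0); env.move_straight([.4857,.05,.15],rate=.15); env.gripper_to(0.0,10)
for x,y in((.4857,.05),(.457,.333)):
    env.goto([x,y,.13],DOWN);env.move_straight([x,y,.1],rate=.1); env.dwell(.2);f0=force(5)
    hit=env.move_straight([x,y,.083],rate=.008,force_limit=13)
    s=env.read_state();print(hit,s["position"].round(4),(s["force"]-f0).round(2),s["clock"])
    env.move_straight([x,y,.15],rate=.12)
env.goto([.45,-.15,.25],DOWN)
env.dwell(.3)
a=env.grab_frame("top")["image"];b=env.grab_frame("scene")["image"]
cv2.imwrite("pics/end.png",np.hstack([cv2.resize(a[120:280,80:400],(400,200)),cv2.resize(b[170:330,80:400],(400,200))]));print(env.read_state()["clock"])
E
```

```text
False [0.4857 0.05   0.083 ] [-0.41 -0.64  0.64] 40.1083
False [0.457 0.333 0.083] [ 0.15  0.61 -0.36] 45.0083
47.9083
```

View pics/end.png

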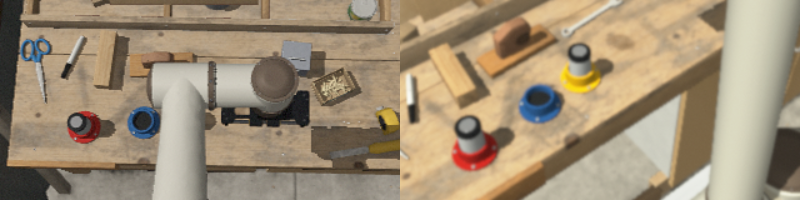

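The picture shows both canisters upright, in red and in yellow, with blue empty. The finger touch found nothing at the cap's centre, so the grey disc is probably a recess. I'll repeat it with the fingers parted so they land on both sides of the black ring.

```bash
python3 - <<'E'
from h import *
print("op",env.read_state()["opening"])
env.gripper_to(.39,10);print("op",env.read_state()["opening"])
for x,y in((.4857,.05),(.457,.333)):
    env.goto([x,y,.12],DOWN);env.move_straight([x,y,.096],rate=.1);env.dwell(.1);f0=force(4)
    hit=env.move_straight([x,y,.085],rate=.01,force_limit=13)
    s=env.read_state();print(hit,s["position"].round(4),(s["force"]-f0).round(2),s["clock"])
    env.move_straight([x,y,.14],rate=.15)
print(env.read_state()["clock"])
E
```

```text
op 0.003626632797547511
op 0.3870048595952444
False [0.4858 0.05   0.0851] [ 0.18 -0.16  0.34] 51.5833
False [0.457  0.3331 0.0851] [-0.17 -0.37 -0.26] 55.075
55.5917
```

```bash
python3 - <<'E'
from h import *
env.goto([.50,.19,.19],DOWN)
t=[]
for n in("scene","wrist"):
    p=env.grab_frame(n);im=p["image"]
    for x,y in((.4857,.05),(.457,.333)):
        c=proj(p,[x,y,.06]).astype(int);K=4
        M=np.array([[K,0,K*(32-c[0])],[0,K,K*(32-c[1])]],float)
        o=cv2.warpAffine(im,M,(64*K,64*K),flags=cv2.INTER_CUBIC);o0=o.copy()
        for z,col in((.090,(0,255,0)),(.080,(0,0,255))):
            q=np.array([proj(p,[x+.026*np.cos(a),y+.026*np.sin(a),z]) for a in np.linspace(0,6.283,80)])
            cv2.polylines(o,[((q-c+32.5)*K).astype(np.int32)],True,col,1)
        t.append(np.vstack([o0,o]))
cv2.imwrite("pics/chk.png",cv2.resize(np.hstack(t),(800,400)));print(env.read_state()["clock"])
E
```

```text
56.3667
```

View pics/chk.png

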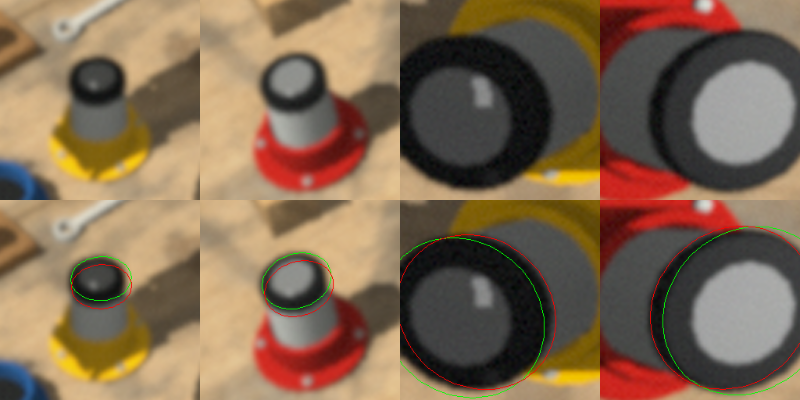

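The scene overlay matches cap tops at 0.090 for both canisters, and nothing suggests either sits higher. Both are home, upright and released, so I'm handing in.

```bash
python3 -c "
from workcell import env
print(env.close_job())"
```

```text
the job is handed in; nothing more can be done
None
```

I handed the job in at about 56 s: the full canister (7.4 N) is in red, the half-full one (4.0 N) is in yellow, and blue is empty. Both stopped at the predicted home height with the press limited to 16 N and were let go. Two finger-touch checks never met the caps and one camera overlay was ambiguous, so "home" rests on the stop height.

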